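# Fold the box flap over and tuck it under the lip

## Robot

A 6-joint arm with a two-finger parallel gripper is mounted at the origin on the work surface. World frame = base frame: x ahead of the robot, y to its left, z up, the work surface at z = 0. Lengths are in m, angles in rad, forces in N, time in s.
With the tool pointing down it reaches from about 0.35 to 0.775 m from the base axis. Payload 7.3 kg.
Tool frame: the origin (TCP) lies midway between the tips of the shut fingers; the grasp point (between the pads) lies 19 mm behind it; z points along the fingers, y is the direction in which the jaws open and shut (so a half turn about z gives the same grasp; the last joint's range is limited). The gripper opens to 92 mm and grips with 3 to 60 N. Pads are 19 mm wide; open, the fingers measure 130 mm over their backs; the gripper's body (75 mm by 190 mm) begins 47 mm behind the grasp point.
Start: joints at [-1.434, 0.342, 1.524, -0, 1.275, -0.146], TCP at [0.147, -0.504, 0.227] pointing down, gripper open.
Joint ranges: [-2.53, 2.53], [-0.77, 2.02], [0.04, 2.7], [-1, 4.14], [0.28, 2.66], [-3.11, 3.11]. Speed limits (rad/s): [2.57, 2.57, 3.14, 3.14, 3.14, 3.14].

## Interface

Orientations are given as [roll, pitch, yaw] about the fixed x, y, z axes, in that order (R = Rz(yaw) Ry(pitch) Rx(roll)).
In Python, from cell import status, eyes, job gives the robot as it stands.
- The arm moves only by the tool jog_arm, never from a script. Its argument "series" is a list of rows, each a list of 3 entries, a list of its own where there are three numbers: the gripper command: -1 is shut, 1 is fully open, values between are in proportion, then the shift along the tool's x, y, z in m, then the turn, a rotation vector about the tool's x, y, z in rad. In form: [[grip, [x, y, z], [ax, ay, az]], ...]. A call has 1 to 12 rows; each row is the pose to reach, as a shift and turn from the pose commanded when the call began, along the tool's axes at that moment; what a row does not reach only later rows make up. A row lasts 1/12 s, in which the tool goes at most 41.7 mm and 7.16 degrees, less where a joint would pass 70% of its speed; a pose out of reach is approached as far as the arm can. A call with a gripper value outside its range is refused whole. The fingers move at their own pace and stop on an object; "squeeze" is the grip in N (left out, the last holds). Time passes only in rows, so rows that repeat a pose let the fingers close. It gives the time, the measured TCP pose, the force and the opening at its end, in the units of the state.
- status.observe(): the state, without advancing time (a new reading comes with each control period).
- eyes.read_camera(name): name is "scene" or "top" or "wrist"; returns a dict with "img" (400x640x3 uint8, red, green, blue), "range_z" (400x640 float32, m along the optical axis (not along the pixel's ray), 0 where there is no reading), "camera_matrix" (3x3 intrinsics, pixels), "T" (4x4, takes a point from camera to world coordinates); the wrist camera has in their place "tool_from_camera" (4x4, takes a point from camera to tool coordinates, whose origin is the TCP and whose axes are the flange's). Camera axes: x right, y down, z forward; pixel columns grow to the right and rows downward; lengths in m; the calibration is good to about 2 mm. A picture is of the moment at which its call begins: read the wrist's pose just before it.
- job.hand_in(): hands the job in, once; it reports no verdict.
The state is a dict: "time": time; "qpos": joint angles; "qvel": joint speeds; "joint_efforts": joint torques, N m; "tool_pos": TCP position; "tool_rot": TCP orientation; "contact_force": force on the tool from outside, world axes, zero at the start; "torque": the same for the moment, N m; "opening": finger opening in m.
Only numpy, scipy, OpenCV 4.12 (cv2) and the standard library are available. Lean on these libraries where they do the work, as an engineer would, in place of code of your own. Each camera call takes 0.05 s, during which the arm holds its last target.

## Task

Close the white plastic box of chopstick rests: with the fingertips, push its standing flap over until it lies flat, then push it along by its thumb ridge so that its free edge slides beneath the retaining lip, fully home, and let go. Only push and press; do not pinch or pull the flap between the fingers, and leave everything else on the trolley where it stands.

Things in the scene. Friction and masses are not known exactly. Their poses are not given: they have to be found in the camera images.
- rest_box: white plastic box, 152 mm long (x from -80 to +72 mm), 110 mm wide (y), 60 mm high, fixed. Origin on the trolley top, z up; x points from the hinge end (nearer the robot) to the lip end; turned up to 0.55 rad either way. The flap's hinge line runs along y at height 62 mm, at x = -60 mm + flap_slide
- flap (a joint): angle of the white flap, rad: 0 lying flat (top 64 mm above the trolley), 1.57 upright, 2.1 leaning back to the robot; starts 1.5 to 2.0. Plate 84 mm wide, 4 mm thick, free edge 98 mm from the hinge line. A weak spring (0.1 N m when flat) lifts it again to about 1 rad unless tucked. Outer face: towards the robot when standing, on top when flat
- flap_slide (a joint): travel of the hinge pin in its slots towards the lip, m: 0 at the start, 0.020 at the stop. Needs about 4 N, more when fast; stays where left. At 0 the free edge folds down clear of the lip (3 mm before the lead-in, 10 mm before the flat lip); at 0.020 it lies 10 mm beneath the lip, which then holds the flap down
- flap_edge (a point): middle of the flap's free edge, half-way through its thickness
- flap_ridge (a point): foot of the thumb ridge on the flap's outer face: middle of the step that faces the hinge, 56 mm from the hinge line. The ridge is 60 mm wide, 7 mm high, steep on the hinge side and sloping down towards the free edge to end 77 mm from the hinge line
- lip_edge (a point): middle of the lower front edge of the flat part of the retaining lip, a fixed plate on two posts across the box's +x end: underside 68 mm and top 72 mm above the trolley, from box x = 48 to 72 mm, with a flared lead-in that rises to 77 mm at x = 41 mm
- dish_a: white ceramic dipping dish, 84 mm across, 26 mm high, beside the white box on its +y side; origin under its centre. To be left alone
- dish_b: the same, beside the spice caddy (120 x 100 mm plywood caddy of four jars, 85 mm high, fixed). To be left alone
- chopstick_rest: glass chopstick rest 55 x 18 x 16 mm beside the white box on its -y side; origin under its centre. To be left alone
- tea_cup: ceramic cup 68 mm across, 60 mm high, in front of the spice caddy; origin under its centre. To be left alone
- ladle: black steel ladle lying at the left, handle towards the robot, bowl 80 mm across, 30 mm high, handle 210 mm; origin under the bowl. To be left alone
- sauce_bottle: brown sauce bottle 56 mm across, 160 mm high, at the right; origin under its centre. To be left alone
- tumbler: glass tumbler 68 mm across, 100 mm high, at the right; origin under its centre. To be left alone
Mind the look-alikes: they are no part of the job. Leave any green or purple look-alike of the rest_box alone.

How it is judged:
By the outcome, as a careful person would: the job done as asked, in the order asked, and still so for the second after the job is handed in, with the robot touching nothing.
It also fails if it takes over 45 s, if anything falls off the work surface, if the arm or the gripper's body presses on something with over 40 N, if the wrist force passes 120 N, or if a joint passes its speed limit or range.

## Working session

There is one attempt and no reset: what is moved stays moved. The work goes in short steps, Python scripts to look and compute and a tool call to move; the robot and the scene stay as the last step left them, time stands still between calls to the robot, and variables do not carry over. Pictures are saved under pics/ and viewed, and the job is handed in when it is done.

Besides the shell and the picture viewer there is one more tool, called as name(argument=value, ...), one argument or row to a line, values as JSON. jog_arm: Moves the arm, as the interface text tells. Its arguments: {"type":"object","properties":{"series":{"type":"array","items":{"type":"array"}},"squeeze":{"type":"number"}},"required":["series"]}

```bash
ls; mkdir -p pics; python3 - <<'E'
from cell import status, eyes
import cv2, numpy as np
print(status.observe())
for n in ["scene","top"]:
    d=eyes.read_camera(n); cv2.imwrite(f"pics/{n}0.png",d["img"][:,:,::-1]); np.savez(f"{n}0.npz",**d)
    print(n,d["camera_matrix"].round(1).tolist(),d["T"].round(3).tolist())
E
```

```text
pics
{'time': 0.0, 'qpos': array([-1.43400818e+00,  3.42704191e-01,  1.52503175e+00,  2.72827411e-07,
        1.27536722e+00, -1.46044322e-01]), 'qvel': array([-0.00039551, -0.00147597,  0.00171877, -0.00056686,  0.00077594,
        0.0008577 ]), 'joint_efforts': array([ 1.15811695e-04, -4.31243598e+01, -2.44211608e+01,  7.18395668e-02,
        5.60213474e-02, -1.16346532e-04]), 'tool_pos': array([ 0.14645861, -0.50373623,  0.22604943]), 'tool_rot': array([-3.14009827e+00, -2.20075329e-04,  2.82832228e-01]), 'contact_force': array([-0.12213243,  0.70352637,  0.18028837]), 'torque': array([ 0.03658404, -0.02256665, -0.04925493]), 'opening': 0.09165804095908922}
scene [[477.6, 0.0, 320.6], [0.0, 477.6, 203.5], [0.0, 0.0, 1.0]] [[0.409, 0.747, -0.525, 1.188], [0.912, -0.324, 0.251, -0.32], [0.017, -0.581, -0.814, 1.077], [0.0, 0.0, 0.0, 1.0]]
top [[388.0, 0.0, 319.0], [0.0, 388.0, 199.3], [0.0, 0.0, 1.0]] [[-0.009, -0.991, 0.133, 0.361], [-1.0, 0.01, 0.012, -0.009], [-0.013, -0.133, -0.991, 1.157], [0.0, 0.0, 0.0, 1.0]]
```

View pics/scene0.png

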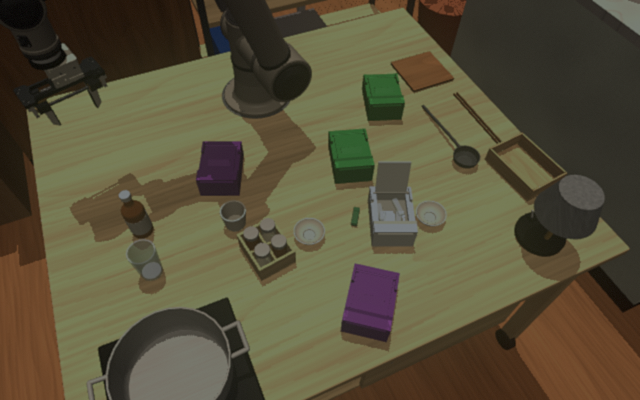

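View pics/top0.png

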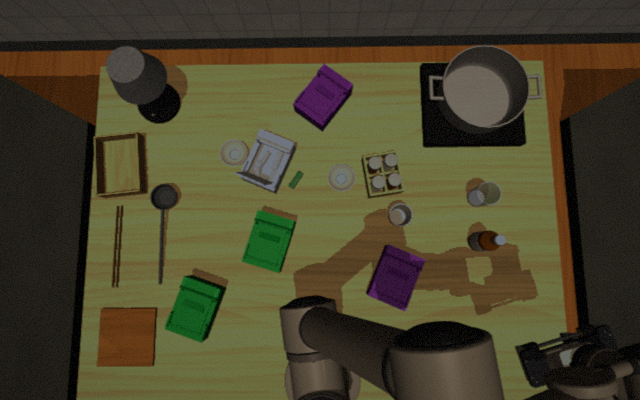

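The white, open box is at scene (392,213) and top (268,160). Its look-alikes in the scene view are green at (382,96) and (350,155), and purple at (220,167) and (371,302). I choose the white one and check it in a close crop.

```bash
python3 - <<'E'
import cv2, numpy as np
for n,(x0,y0,x1,y1) in {"scene":(340,145,460,255),"top":(210,115,320,200)}.items():
    d=np.load(f"{n}0.npz"); im=d["img"][y0:y1,x0:x1,::-1]
    im=np.clip(255*(im/255.)**0.6,0,255).astype(np.uint8)
    im=cv2.resize(im,None,fx=5,fy=5,interpolation=cv2.INTER_CUBIC)
    for k in range(0,im.shape[1],100): cv2.putText(im,str(x0+k//5),(k,10),0,.4,(0,255,255),1)
    for k in range(0,im.shape[0],100): cv2.putText(im,str(y0+k//5),(0,k+10),0,.4,(0,255,255),1)
    cv2.imwrite(f"pics/{n}_crop.png",im)
E
```

```text
(no output)
```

View pics/scene_crop.png

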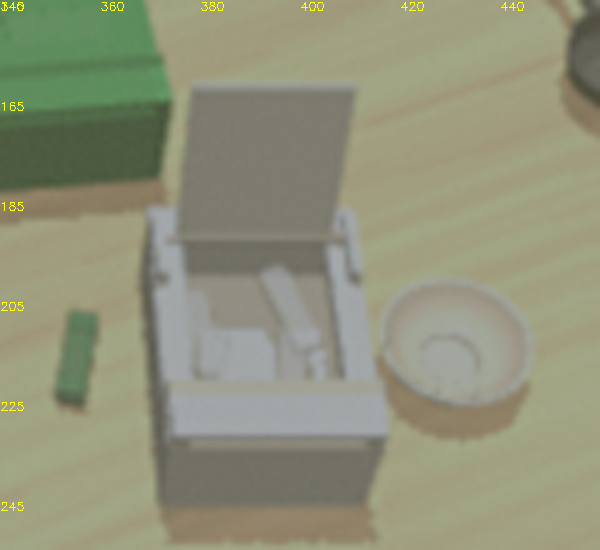

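View pics/top_crop.png

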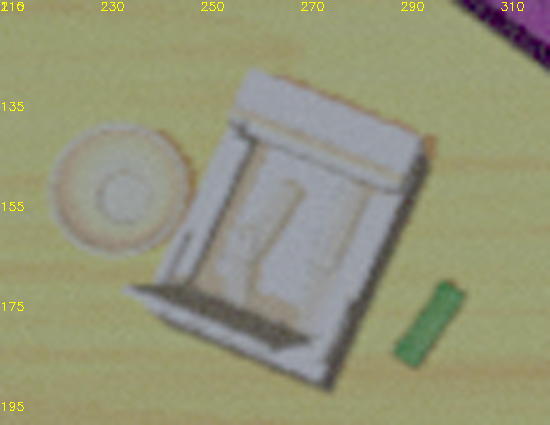

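```bash
cat > h.py <<'E'
import numpy as np, cv2
def cloud(d):
    K=d["camera_matrix"];Z=d["range_z"];v,u=np.mgrid[:Z.shape[0],:Z.shape[1]]
    P=np.stack([(u-K[0,2])/K[0,0]*Z,(v-K[1,2])/K[1,1]*Z,Z,np.ones_like(Z)],-1)
    return (P@d["T"].T)[...,:3]
def onplane(d,uv,z):
    K=d["camera_matrix"];T=d["T"]
    r=T[:3,:3]@np.array([(uv[0]-K[0,2])/K[0,0],(uv[1]-K[1,2])/K[1,1],1]);o=T[:3,3]
    return o+r*(z-o[2])/r[2]
E
python3 - <<'E'
from h import *
S=dict(np.load("scene0.npz"));T=dict(np.load("top0.npz"))
for n,d,l in [("scene",S,[(373,222),(417,222),(373.5,232),(417.5,232)]),("top",T,[(255,138),(288.5,152.5),(258,128.5),(293,142.5)])]:
    for p in l: print(n,p,onplane(d,p,.072).round(4))
for n,d in [("scene",S),("top",T)]:
    P=cloud(d); x,y,z=P[...,0],P[...,1],P[...,2]
    m=(x>.38)&(x<.7)&(y>-.02)&(y<.28)
    print(n,np.histogram(z[m],bins=np.arange(-.01,.18,.005)))
    # lip pts
    q=P[m&(z>.068)&(z<.078)&(x>.5)]
    print(len(q), cv2.minAreaRect((q[:,:2]*1000).astype(np.float32)))
    q=P[m&(z>.09)]; print(len(q),q.min(0).round(3),q.max(0).round(3))
    c=q.mean(0);u,s,vt=np.linalg.svd(q-c);print(c.round(4),vt.round(3),s)
E
```

```text
scene (373, 222) [0.6447 0.0872 0.072 ]
scene (417, 222) [0.6891 0.1894 0.072 ]
scene (373.5, 232) [0.6716 0.0744 0.072 ]
scene (417.5, 232) [0.7154 0.1751 0.072 ]
top (255, 138) [0.6873 0.1877 0.072 ]
top (288.5, 152.5) [0.6431 0.0907 0.072 ]
top (258, 128.5) [0.7156 0.1793 0.072 ]
top (293, 142.5) [0.6725 0.0778 0.072 ]
scene (array([ 134, 3179, 2329,  413,  266,  248,  211,  189,  171,  116,  140,
         92,  120,  417,  494,  440,  682,  131,   51,   43,   53,   51,
         50,   57,   47,   54,   44,   54,   55,   57,   52,   59,   52,
         43,    0,    0,    0]), array([-0.01 , -0.005,  0.   ,  0.005,  0.01 ,  0.015,  0.02 ,  0.025,
        0.03 ,  0.035,  0.04 ,  0.045,  0.05 ,  0.055,  0.06 ,  0.065,
        0.07 ,  0.075,  0.08 ,  0.085,  0.09 ,  0.095,  0.1  ,  0.105,
        0.11 ,  0.115,  0.12 ,  0.125,  0.13 ,  0.135,  0.14 ,  0.145,
        0.15 ,  0.155,  0.16 ,  0.165,  0.17 ,  0.175]))
582 ((628.0665283203125, 153.72885131835938), (108.52832794189453, 145.04592895507812), 66.42407989501953)
728 [0.531 0.142 0.09 ] [0.584 0.225 0.159]
[0.5581 0.1839 0.1248] [[
[... 281 characters left out ...]
   18,    8,   12,    7,    9,   11,    8,   11,
         50,    4,    0,    0]), array([-0.01 , -0.005,  0.   ,  0.005,  0.01 ,  0.015,  0.02 ,  0.025,
        0.03 ,  0.035,  0.04 ,  0.045,  0.05 ,  0.055,  0.06 ,  0.065,
        0.07 ,  0.075,  0.08 ,  0.085,  0.09 ,  0.095,  0.1  ,  0.105,
        0.11 ,  0.115,  0.12 ,  0.125,  0.13 ,  0.135,  0.14 ,  0.145,
        0.15 ,  0.155,  0.16 ,  0.165,  0.17 ,  0.175]))
420 ((630.349365234375, 151.102294921875), (108.42852020263672, 140.7657012939453), 66.15400695800781)
181 [0.535 0.14  0.09 ] [0.583 0.223 0.161]
[0.5575 0.181  0.1333] [[-0.279 -0.882 -0.379]
 [-0.377 -0.262  0.888]
 [-0.883  0.391 -0.26 ]] [0.34060779 0.30875838 0.03058177]
```

The crop confirms it: white box, flap standing up on the robot side, lip at the far end, glass rest on its right and a dish on its left. The estimate is origin ≈ (0.6277, 0.1554), yaw ≈ -0.410 and flap ≈ 1.8 rad. I'll check that by reprojecting it, and check the wrist camera mounting.

```bash
cat >> h.py <<'E'
from scipy.spatial.transform import Rotation as Ro
O=np.array([.6277,.1554]);YAW=-.410
def b2w(p):
    c,s=np.cos(YAW),np.sin(YAW);p=np.asarray(p,float)
    return np.array([O[0]+c*p[0]-s*p[1],O[1]+s*p[0]+c*p[1],p[2]])
def w2b(p):
    c,s=np.cos(YAW),np.sin(YAW);dx,dy=p[0]-O[0],p[1]-O[1]
    return np.array([c*dx+s*dy,-s*dx+c*dy,p[2]])
def proj(d,p):
    q=np.linalg.inv(d["T"])@np.append(p,1);K=d["camera_matrix"];return (K[:2,:2]@(q[:2]/q[2])+K[:2,2])
def toolmove(st,target,yaw):
    "shift/turn in tool axes, tool kept pointing down"
    R=Ro.from_euler("xyz",st["tool_rot"]);G=Ro.from_euler("xyz",[np.pi,0,yaw])
    return R.inv().apply(np.array(target)-st["tool_pos"]).round(4),(R.inv()*G).as_rotvec().round(4)
E
python3 - <<'E'
from h import *
from cell import status,eyes
th=1.81;H=np.array([-.06,.062]);d=np.array([np.cos(th),np.sin(th)])
e=H+.098*d
pts=[(.072,.055,.072),(.072,-.055,.072),(-.08,.055,.06),(-.08,-.055,.06),(.041,.055,.077),(.041,-.055,.077),(e[0],.042,e[1]),(e[0],-.042,e[1]),(-.06,.042,.062),(-.06,-.042,.062),(.072,-.055,0),(.072,.055,0)]
for n,(x0,y0,x1,y1) in {"scene":(340,145,460,255),"top":(210,115,320,200)}.items():
    dd=dict(np.load(f"{n}0.npz")); im=dd["img"][y0:y1,x0:x1,::-1]
    im=np.clip(255*(im/255.)**0.6,0,255).astype(np.uint8)
    im=cv2.resize(im,None,fx=5,fy=5,interpolation=cv2.INTER_CUBIC)
    for i,p in enumerate(pts):
        u=(proj(dd,b2w(p))-[x0,y0]+.5)*5; cv2.circle(im,tuple(int(a) for a in u),3,(0,0,255),-1)
    cv2.imwrite(f"pics/{n}_chk.png",im)
    P=cloud(dd); x,y,z=P[...,0],P[...,1],P[...,2]
    c,s=np.cos(YAW),np.sin(YAW); bx=c*(x-O[0])+s*(y-O[1]); by=-s*(x-O[0])+c*(y-O[1])
    m=(abs(by)<.05)&(bx>.05)&(bx<.07); print(n,"lip z",np.median(z[m]))
    m=(z>.068)&(z<.12)&(abs(by)<.06)&(bx<-.05)&(bx>-.13)
    m=(z>.075)&(abs(by)<.06)&(bx<-.05)&(bx>-.13)
    A=np.polyfit(z[m],bx[m],1);print("flap fit",A,"theta",np.pi/2-np.arctan(A[0]),"x@.062",np.polyval(A,.062),"by",np.percentile(by[m],[2,98]),"zmax",z[m].max())
    m=(z>.055)&(z<.082)&(abs(by)<.08)&(bx>.02)&(bx<.09);print("lip by",np.percentile(by[m],[2,98]),"bx max",np.percentile(bx[m],98))
w=eyes.read_camera("wrist");cv2.imwrite("pics/w0.png",w["img"][:,:,::-1]);print(w["tool_from_camera"].round(3))
st=status.observe()
for t,yw in [((.46,-.28,.27),0.),((.50,.06,.27),-.41),]: print(toolmove(st,t,yw))
E
```

```text
scene lip z 0.06831113732666005
flap fit [-0.25283066 -0.04365875] theta 1.8184373613076679 x@.062 -0.05933424800447193 by [-0.041854    0.03925893] zmax 0.15893005481613898
lip by [-0.05502629  0.05117795] bx max 0.07264768695382788
top lip z 0.0730897932763308
flap fit [-0.26905801 -0.0386655 ] theta 1.8336299651580898 x@.062 -0.055347093669158416 by [-0.04447229  0.03703963] zmax 0.16136071277444342
lip by [-0.05694991  0.04994021] bx max 0.07332460091679288
[[-0.001 -0.969 -0.246  0.066]
 [ 1.    -0.001 -0.     0.   ]
 [-0.    -0.246  0.969 -0.158]
 [ 0.     0.     0.     1.   ]]
(array([ 0.3635, -0.1275, -0.0436]), array([-0.0011,  0.    ,  0.2828]))
(array([ 0.4968, -0.4428, -0.0432]), array([-1.100e-03,  2.000e-04,  6.928e-01]))
```

View pics/scene_chk.png

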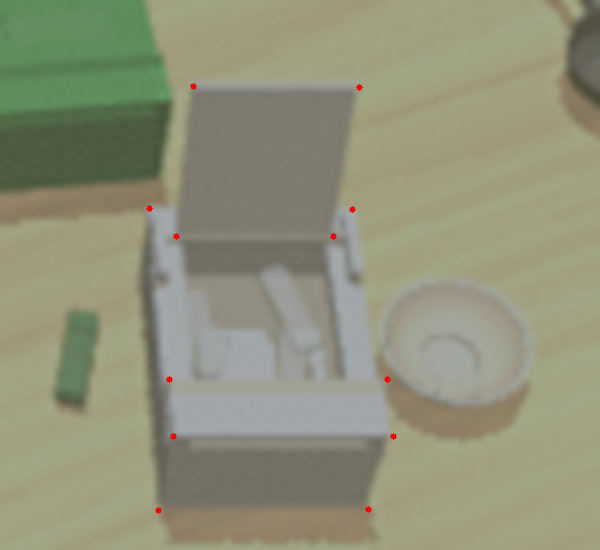

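View pics/top_chk.png

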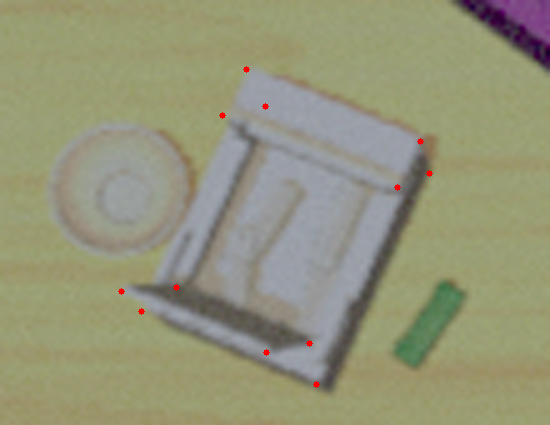

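View pics/w0.png

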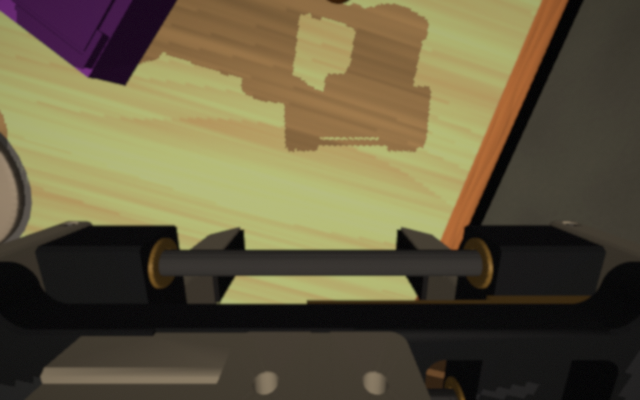

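The reprojection agrees with the scene view within about 1 px. The top view suggests a 1–2 mm sideways offset, which doesn't matter here. I'll shut the fingers and swing over at height.

jog_arm(
  series=[
    [-1, [0, 0, -0.044], [0, 0, 0]],
    [-1, [0, 0, -0.044], [0, 0, 0]],
    [-1, [0.36, -0.13, -0.044], [0, 0, 0.28]],
    [-1, [0.36, -0.13, -0.044], [0, 0, 0.28]],
    [-1, [0.36, -0.13, -0.044], [0, 0, 0.28]],
    [-1, [0.36, -0.13, -0.044], [0, 0, 0.28]],
    [-1, [0.36, -0.13, -0.044], [0, 0, 0.28]],
    [-1, [0.36, -0.13, -0.044], [0, 0, 0.28]],
    [-1, [0.36, -0.13, -0.044], [0, 0, 0.28]],
    [-1, [0.36, -0.13, -0.044], [0, 0, 0.28]],
    [-1, [0.36, -0.13, -0.044], [0, 0, 0.28]],
    [-1, [0.36, -0.13, -0.044], [0, 0, 0.28]],
  ],
  squeeze=20,
)

```text
time: 1.15
tool_pos: [0.4595, -0.2754, 0.2708]
tool_rot: [-3.141, -0.002, 0.006]
contact_force: [0.2, 0.3, -0.2]
opening: 0.0164
```

```bash
sed -i 's/^O=.*;YAW/O=np.array([.6273,.1545]);YAW/' h.py; python3 - <<'E'
from h import *
from cell import status
st=status.observe();print(b2w((-.125,0,.2)));print(toolmove(st,b2w((-.125,0,.2)),YAW), st["qpos"].round(3))
E
```

```text
[0.5126599  0.20432617 0.2       ]
(array([ 0.0562, -0.4793,  0.0712]), array([-0.0011, -0.0017,  0.4165])) [-0.684  0.331  1.418  0.002  1.392  0.88 ]
```

jog_arm(
  series=[
    [-1, [0.05, -0.479, 0.0], [0, 0, 0.416]],
    [-1, [0.05, -0.479, 0.0], [0, 0, 0.416]],
    [-1, [0.05, -0.479, 0.0], [0, 0, 0.416]],
    [-1, [0.05, -0.479, 0.0], [0, 0, 0.416]],
    [-1, [0.05, -0.479, 0.0], [0, 0, 0.416]],
    [-1, [0.05, -0.479, 0.0], [0, 0, 0.416]],
    [-1, [0.05, -0.479, 0.0], [0, 0, 0.416]],
    [-1, [0.05, -0.479, 0.0], [0, 0, 0.416]],
    [-1, [0.05, -0.479, 0.0], [0, 0, 0.416]],
    [-1, [0.05, -0.479, 0.0], [0, 0, 0.416]],
    [-1, [0.053, -0.479, 0.0], [0, 0, 0.416]],
    [-1, [0.056, -0.479, 0.02], [0, 0, 0.416]],
  ],
)

```text
time: 2.15
tool_pos: [0.512, 0.204, 0.2542]
tool_rot: [-3.136, -0.006, -0.412]
contact_force: [0.7, -0.6, 0.8]
opening: 0.0006
```

```bash
python3 - <<'E'
from h import *
from cell import status,eyes
for n in ["scene","wrist","top"]:
    d=eyes.read_camera(n); im=d["img"][:,:,::-1]
    if n!="wrist": np.savez(f"{n}1.npz",**d); im=im[100:300,200:520] if n=="scene" else im[80:280,160:480]
    im=np.clip(255*(im/255.)**0.6,0,255).astype(np.uint8)
    if n!="wrist": im=cv2.resize(im,None,fx=2,fy=2,interpolation=cv2.INTER_CUBIC)
    cv2.imwrite(f"pics/{n}1.png",im)
st=status.observe();print(w2b(st["tool_pos"]),st["tool_rot"],st["contact_force"])
print(toolmove(st,b2w((-.115,0,.125)),YAW))
E
```

```text
[-0.12682792 -0.00301241  0.24896359] [ 3.13969430e+00  2.42964283e-03 -4.09237666e-01] [ 0.17356426 -1.20845367  0.90448846]
(array([ 0.0121, -0.0032,  0.1239]), array([0.0019, 0.0024, 0.0008]))
```

View pics/scene1.png

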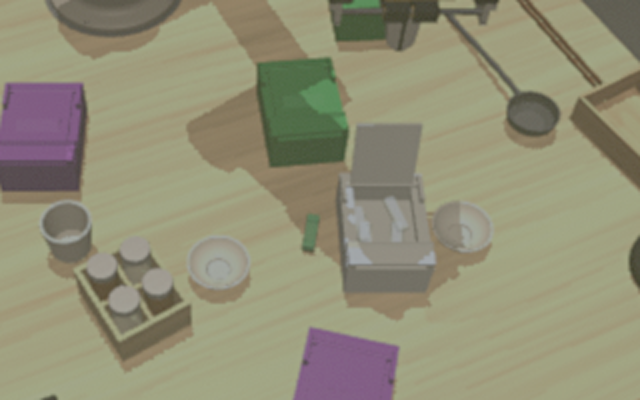

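View pics/wrist1.png

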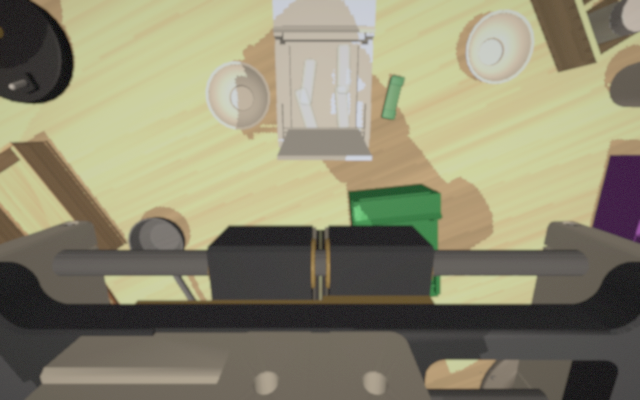

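View pics/top1.png

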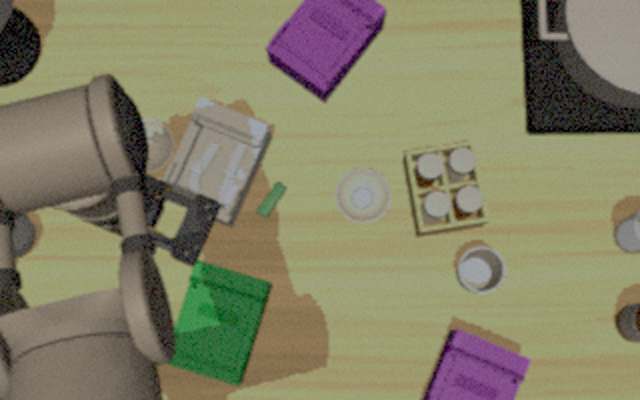

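The wrist view shows the box dead ahead and aligned: flap edge at (325,158), dish at (240,95), glass rest at (393,97). I'll go down behind the flap.

jog_arm(
  series=[
    [-1, [0.012, -0.003, 0.04], [0.002, 0.002, 0]],
    [-1, [0.012, -0.003, 0.08], [0.002, 0.002, 0]],
    [-1, [0.012, -0.003, 0.12], [0.002, 0.002, 0]],
    [-1, [0.012, -0.003, 0.139], [0.002, 0.002, 0]],
    [-1, [0.012, -0.003, 0.139], [0.002, 0.002, 0]],
    [-1, [0.012, -0.003, 0.139], [0.002, 0.002, 0]],
  ],
)

```text
time: 2.8
tool_pos: [0.523, 0.1971, 0.112]
tool_rot: [-3.14, -0.002, -0.414]
contact_force: [0.3, 0.7, 0.5]
opening: 0.0007
```

```bash
cat > look.py <<'E'
import sys
from h import *
from cell import status,eyes
tag=sys.argv[1]
st=status.observe();print("box xyz",w2b(st["tool_pos"]).round(4),"rot",st["tool_rot"].round(3),"F",st["contact_force"].round(1),"t",st["time"])
d=eyes.read_camera("scene")
np.savez(f"scene_{tag}.npz",**d)
im=d["img"][145:255,340:460,::-1]
im=np.clip(255*(im/255.)**0.6,0,255).astype(np.uint8)
im=cv2.resize(im,None,fx=5,fy=5,interpolation=cv2.INTER_CUBIC)
cv2.imwrite(f"pics/s_{tag}.png",im)
if len(sys.argv)>2:
    d=eyes.read_camera("wrist");im=d["img"][:,:,::-1]
    im=np.clip(255*(im/255.)**0.6,0,255).astype(np.uint8)
    cv2.imwrite(f"pics/w_{tag}.png",im)
E
python3 look.py a w
```

```text
box xyz [-0.1126 -0.0025  0.112 ] rot [-3.14e+00 -2.00e-03 -4.14e-01] F [0.3 0.7 0.5] t 2.8
```

View pics/s_a.png

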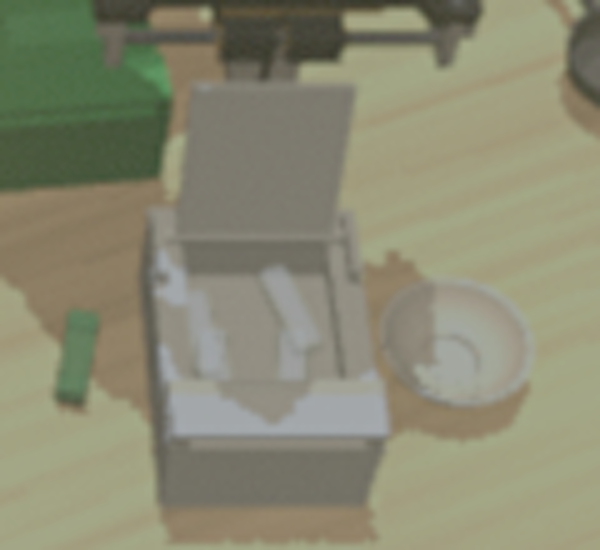

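View pics/w_a.png

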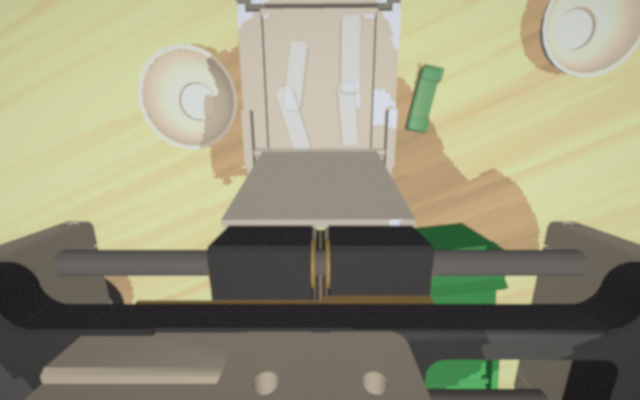

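The fingers sit behind the flap, centred on it (flap edge at (318,222) in the wrist view, not touching). I start pushing slowly.

jog_arm(
  series=[
    [-1, [0.004, 0.0, 0], [0, 0, 0.003]],
    [-1, [0.008, 0.001, 0], [0, 0, 0.003]],
    [-1, [0.011, 0.001, 0.001], [0, 0, 0.003]],
    [-1, [0.014, 0.001, 0.002], [0, 0, 0.003]],
    [-1, [0.017, 0.001, 0.002], [0, 0, 0.003]],
    [-1, [0.02, 0.001, 0.002], [0, 0, 0.003]],
    [-1, [0.023, 0.001, 0.002], [0, 0, 0.003]],
    [-1, [0.026, 0.001, 0.002], [0, 0, 0.003]],
    [-1, [0.029, 0.001, 0.002], [0, 0, 0.003]],
    [-1, [0.032, 0.001, 0.002], [0, 0, 0.003]],
  ],
)

```text
time: 3.73
tool_pos: [0.5519, 0.1844, 0.1097]
tool_rot: [-3.14, -0.002, -0.416]
contact_force: [-0.6, 0.5, 0.3]
opening: 0.0003
```

```bash
python3 look.py b w
```

```text
box xyz [-0.081  -0.0027  0.1097] rot [-3.14e+00 -2.00e-03 -4.16e-01] F [-0.6  0.5  0.3] t 3.7333
```

View pics/s_b.png

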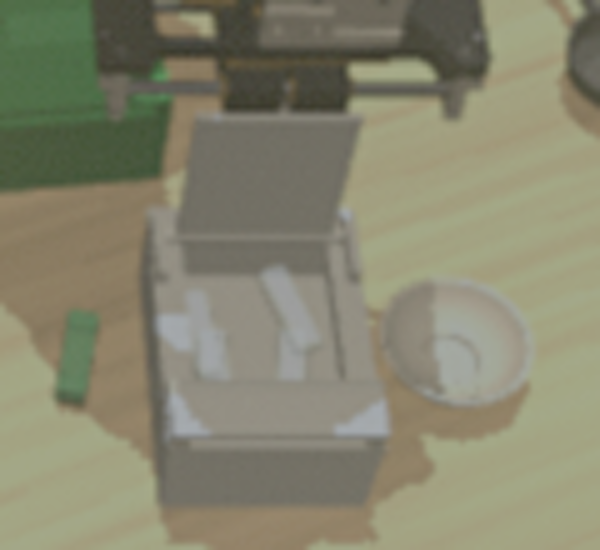

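View pics/w_b.png

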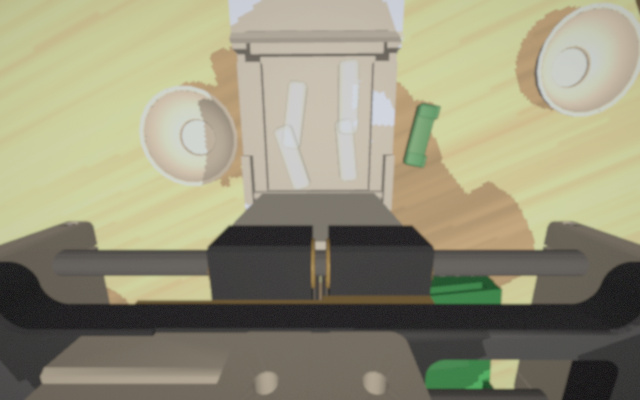

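The flap is now at about 1.6 rad. The hinge line hasn't moved (scene crop row 237) and the forces are tiny, so I follow the arc.

jog_arm(
  series=[
    [-1, [0.004, 0, 0], [0, 0, -0.003]],
    [-1, [0.008, 0, 0], [0, 0, -0.006]],
    [-1, [0.012, 0, 0], [0, 0, -0.006]],
    [-1, [0.016, 0, 0], [0, 0, -0.006]],
    [-1, [0.02, 0, 0.0005], [0, 0, -0.006]],
    [-1, [0.024, 0, 0.0015], [0, 0, -0.006]],
    [-1, [0.028, 0, 0.0025], [0, 0, -0.006]],
    [-1, [0.032, 0, 0.004], [0, 0, -0.006]],
    [-1, [0.0355, 0, 0.006], [0, 0, -0.006]],
    [-1, [0.0385, 0, 0.008], [0, 0, -0.006]],
    [-1, [0.0415, 0, 0.0105], [0, 0, -0.006]],
    [-1, [0.044, 0, 0.0125], [0, 0, -0.006]],
  ],
)

```text
time: 4.83
tool_pos: [0.5923, 0.1665, 0.0971]
tool_rot: [-3.14, -0.002, -0.41]
contact_force: [-0.8, 0.9, 0.6]
opening: 0.0003
```

```bash
python3 look.py c w
```

```text
box xyz [-0.0369 -0.0029  0.0971] rot [-3.14e+00 -2.00e-03 -4.10e-01] F [-0.8  0.9  0.6] t 4.8333
```

View pics/s_c.png

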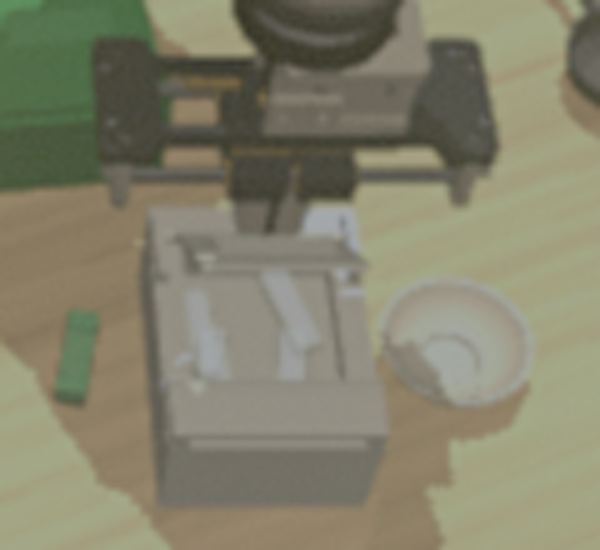

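View pics/w_c.png

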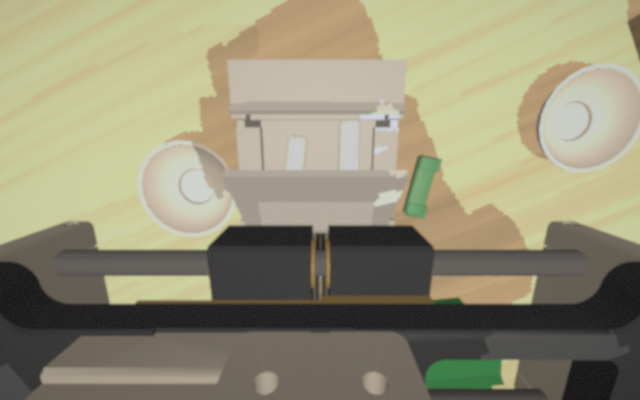

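The flap is now near 45°. I'll measure its angle and hinge slide from the depth images.

```bash
cat > flap.py <<'E'
from h import *
from cell import status,eyes
st=status.observe();d=eyes.read_camera("wrist")
M=np.eye(4);M[:3,:3]=Ro.from_euler("xyz",st["tool_rot"]).as_matrix();M[:3,3]=st["tool_pos"]
d["T"]=M@d["tool_from_camera"]
P=cloud(d);c,s=np.cos(YAW),np.sin(YAW)
x=c*(P[...,0]-O[0])+s*(P[...,1]-O[1]);y=-s*(P[...,0]-O[0])+c*(P[...,1]-O[1]);z=P[...,2]
ok=d["range_z"]>0
m=ok&(x>.052)&(x<.068)&(abs(y)<.045)&(z>.05)&(z<.09);print("lip top z",np.median(z[m]),m.sum())
m=ok&(z>.06)&(z<.08)&(x>.02)&(x<.1)&(abs(y)<.04);print("lip x range",np.percentile(x[m],[1,99]))
v,u=np.mgrid[:400,:640]
# profile along centre strips
for yy in (.025,-.02,-.035,.036):
    m=ok&(abs(y-yy)<.003)&(z>.055)&(z<.2)&(v<225)&(x<.08)
    o=np.argsort(x[m]);X=x[m][o];Z=z[m][o]
    b=np.arange(-.07,.08,.006)
    print(yy,[(int(1000*t),round(1000*np.median(Z[(X>=t)&(X<t+.006)]),1)) for t in b if ((X>=t)&(X<t+.006)).sum()>3])
E
python3 flap.py
```

```text
lip top z 0.07240303458058417 4123
lip x range [0.03862983 0.07202845]
0.025 [(-21, np.float64(111.1)), (-15, np.float64(113.2)), (-9, np.float64(115.8)), (-3, np.float64(120.2)), (2, np.float64(125.9)), (8, np.float64(129.5)), (38, np.float64(74.7)), (44, np.float64(73.0)), (50, np.float64(72.3)), (56, np.float64(72.4)), (62, np.float64(72.4)), (68, np.float64(72.4))]
-0.02 [(-21, np.float64(111.2)), (-15, np.float64(113.1)), (-9, np.float64(115.6)), (-3, np.float64(120.4)), (2, np.float64(126.1)), (8, np.float64(129.7)), (38, np.float64(74.9)), (44, np.float64(73.0)), (50, np.float64(72.5)), (56, np.float64(72.4)), (62, np.float64(72.4)), (68, np.float64(72.3))]
-0.035 [(-27, np.float64(100.0)), (-21, np.float64(103.6)), (-15, np.float64(109.0)), (-9, np.float64(114.6)), (-3, np.float64(120.0)), (2, np.float64(125.9)), (8, np.float64(129.5)), (38, np.float64(75.2)), (44, np.float64(73.0)), (50, np.float64(72.3)), (56, np.float64(72.3)), (62, np.float64(72.4)), (68, np.float64(72.4))]
0.036 [(-27, np.float64(99.8)), (-21, np.float64(103.2)), (-15, np.float64(108.9)), (-9, np.float64(114.8)), (-3, np.float64(120.4)), (2, np.float64(125.6)), (8, np.float64(129.3)), (14, np.float64(59.9)), (20, np.float64(59.1)), (26, np.float64(60.0)), (32, np.float64(60.5)), (38, np.float64(74.7)), (44, np.float64(73.1)), (50, np.float64(72.4)), (56, np.float64(72.4)), (62, np.float64(72.3)), (68, np.float64(72.4))]
```

The calibration checks out (lip top 72.4 mm, lip ends at x = 72.0). The flap is at ≈ 0.76 rad and the slide is ≈ 0–1 mm. I continue down to flat.

jog_arm(
  series=[
    [-1, [0.003, 0, 0.003], [0, 0, 0]],
    [-1, [0.0055, 0, 0.006], [0, 0, 0]],
    [-1, [0.008, 0, 0.0095], [0, 0, 0]],
    [-1, [0.01, 0, 0.013], [0, 0, 0]],
    [-1, [0.0115, 0, 0.0165], [0, 0, 0]],
    [-1, [0.013, 0, 0.02], [0, 0, 0]],
    [-1, [0.014, 0, 0.0235], [0, 0, 0]],
    [-1, [0.0145, 0, 0.027], [0, 0, 0]],
    [-1, [0.015, 0, 0.03], [0, 0, 0]],
    [-1, [0.015, 0, 0.032], [0, 0, 0]],
    [-1, [0.015, 0, 0.032], [0, 0, 0]],
  ],
)

```text
time: 5.9
tool_pos: [0.606, 0.1606, 0.065]
tool_rot: [-3.14, -0.002, -0.41]
contact_force: [0.0, 0.1, 0.4]
opening: 0.0003
```

```bash
python3 look.py d w; python3 flap.py
```

```text
box xyz [-0.0219 -0.0029  0.065 ] rot [-3.14e+00 -2.00e-03 -4.10e-01] F [0.  0.1 0.4] t 5.9
lip top z 0.07239828564512688 5699
lip x range [0.02059425 0.07192137]
0.025 [(-9, np.float64(65.5)), (-3, np.float64(72.4)), (2, np.float64(70.7)), (8, np.float64(68.5)), (14, np.float64(66.7)), (20, np.float64(66.6)), (26, np.float64(66.5)), (32, np.float64(66.8)), (38, np.float64(75.7)), (44, np.float64(73.1)), (50, np.float64(72.4)), (56, np.float64(72.3)), (62, np.float64(72.4)), (68, np.float64(72.3))]
-0.02 [(-9, np.float64(65.8)), (-3, np.float64(72.3)), (2, np.float64(70.5)), (8, np.float64(68.3)), (14, np.float64(66.7)), (20, np.float64(66.5)), (26, np.float64(66.7)), (32, np.float64(66.9)), (38, np.float64(75.7)), (44, np.float64(73.0)), (50, np.float64(72.5)), (56, np.float64(72.5)), (62, np.float64(72.4)), (68, np.float64(72.4))]
-0.035 [(-9, np.float64(65.6)), (-3, np.float64(65.8)), (2, np.float64(66.1)), (8, np.float64(66.0)), (14, np.float64(66.3)), (20, np.float64(66.4)), (26, np.float64(66.6)), (32, np.float64(66.8)), (38, np.float64(75.8)), (44, np.float64(73.4)), (50, np.float64(72.3)), (56, np.float64(72.4)), (62, np.float64(72.4)), (68, np.float64(72.4))]
0.036 [(-9, np.float64(65.7)), (-3, np.float64(65.9)), (2, np.float64(65.9)), (8, np.float64(66.1)), (14, np.float64(66.2)), (20, np.float64(66.6)), (26, np.float64(66.7)), (32, np.float64(66.8)), (38, np.float64(75.9)), (44, np.float64(73.2)), (50, np.float64(72.4)), (56, np.float64(72.5)), (62, np.float64(72.3)), (68, np.float64(72.4))]
```

View pics/w_d.png

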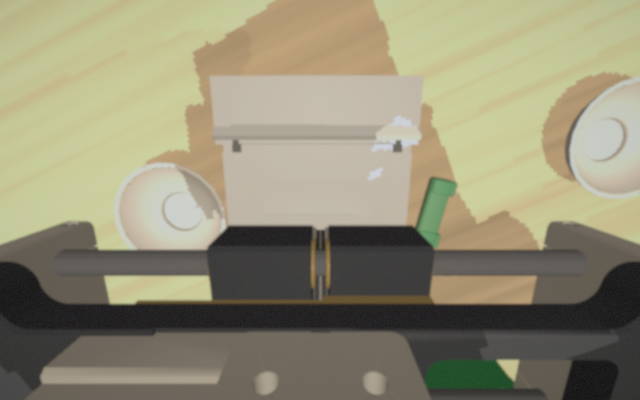

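View pics/s_d.png

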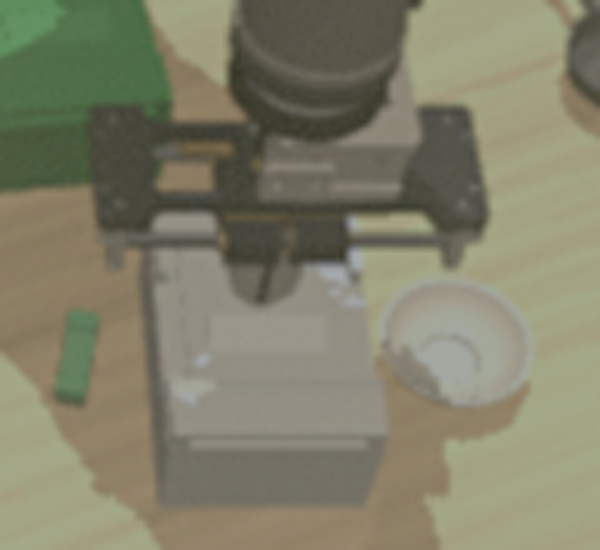

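The flap is almost flat: its edge is about 66.8 mm high, below the 68 mm lip and short of the lead-in. I press the last 1.5 mm and check the force.

jog_arm(
  series=[
    [-1, [0, 0, 0.0008], [0, 0, 0]],
    [-1, [0, 0, 0.0014], [0, 0, 0]],
    [-1, [0, 0, 0.0016], [0, 0, 0]],
    [-1, [0, 0, 0.0016], [0, 0, 0]],
  ],
)

```text
time: 6.38
tool_pos: [0.6061, 0.1606, 0.0642]
tool_rot: [-3.139, -0.003, -0.41]
contact_force: [0.7, -0.6, 3.0]
opening: 0.0004
```

jog_arm(
  series=[
    [-1, [0.002, 0, 0.0006], [0, 0, 0]],
    [-1, [0.004, 0, 0.0006], [0, 0, 0]],
    [-1, [0.006, 0, 0.0006], [0, 0, 0]],
    [-1, [0.0075, 0, 0.0006], [0, 0, 0]],
    [-1, [0.009, 0, 0.0006], [0, 0, 0]],
    [-1, [0.0105, 0, 0.0006], [0, 0, 0]],
    [-1, [0.012, 0, 0.0006], [0, 0, 0]],
    [-1, [0.0135, 0, 0.0006], [0, 0, 0]],
    [-1, [0.015, 0, 0.0006], [0, 0, 0]],
  ],
)

```text
time: 7.13
tool_pos: [0.6187, 0.1552, 0.0638]
tool_rot: [-3.14, -0.0, -0.41]
contact_force: [-6.0, 0.4, 8.2]
opening: 0.0005
```

```bash
python3 look.py e w; python3 flap.py
```

```text
box xyz [-0.0081 -0.0028  0.0638] rot [-3.14 -0.   -0.41] F [-6.   0.4  8.2] t 7.1333
lip top z 0.07240927174645265 5382
lip x range [0.0205607  0.07184672]
0.025 [(2, np.float64(64.3)), (8, np.float64(71.3)), (14, np.float64(69.9)), (20, np.float64(67.4)), (26, np.float64(65.0)), (32, np.float64(64.3)), (38, np.float64(75.9)), (44, np.float64(73.2)), (50, np.float64(72.5)), (56, np.float64(72.4)), (62, np.float64(72.4)), (68, np.float64(72.6))]
-0.02 [(2, np.float64(64.2)), (8, np.float64(71.0)), (14, np.float64(69.6)), (20, np.float64(67.5)), (26, np.float64(65.2)), (32, np.float64(64.2)), (38, np.float64(75.7)), (44, np.float64(73.1)), (50, np.float64(72.3)), (56, np.float64(72.4)), (62, np.float64(72.4)), (68, np.float64(72.4))]
-0.035 [(2, np.float64(64.3)), (8, np.float64(64.3)), (14, np.float64(64.4)), (20, np.float64(64.3)), (26, np.float64(64.4)), (32, np.float64(64.3)), (38, np.float64(75.9)), (44, np.float64(73.1)), (50, np.float64(72.4)), (56, np.float64(72.3)), (62, np.float64(72.4)), (68, np.float64(72.4))]
0.036 [(2, np.float64(64.2)), (8, np.float64(64.3)), (14, np.float64(64.5)), (20, np.float64(64.2)), (26, np.float64(64.2)), (32, np.float64(64.4)), (38, np.float64(76.0)), (44, np.float64(73.3)), (50, np.float64(72.4)), (56, np.float64(72.4)), (62, np.float64(72.4)), (68, np.float64(72.5))]
```

View pics/w_e.png

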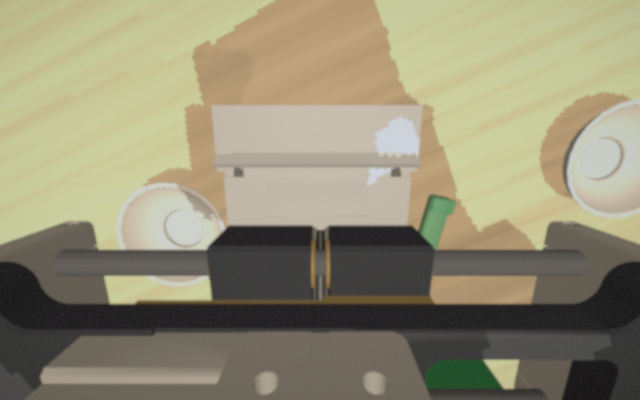

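```bash
cat >> flap.py <<'E'
print("fine")
m=ok&(abs(y)<.027)&(abs(y)>.012)&(z>.06)&(z<.074)&(x<.045)
b=np.arange(-.03,.045,.0015)
print([(round(1000*t+.75,1),round(1000*float(np.median(z[m&(x>=t)&(x<t+.0015)])),1)) for t in b if (m&(x>=t)&(x<t+.0015)).sum()>5])
E
python3 flap.py | sed -n '/fine/,$p'
```

```text
fine
[(np.float64(5.3), 64.1), (np.float64(6.8), 64.4), (np.float64(8.3), 64.5), (np.float64(9.8), 70.8), (np.float64(11.3), 71.4), (np.float64(12.8), 71.1), (np.float64(14.3), 70.4), (np.float64(15.8), 70.2), (np.float64(17.3), 69.6), (np.float64(18.8), 69.0), (np.float64(20.3), 68.2), (np.float64(21.8), 67.6), (np.float64(23.3), 67.4), (np.float64(24.8), 66.7), (np.float64(26.3), 66.2), (np.float64(27.8), 65.4), (np.float64(29.3), 65.1), (np.float64(30.8), 64.4), (np.float64(32.3), 64.2), (np.float64(33.8), 64.4), (np.float64(35.3), 64.2), (np.float64(36.8), 64.2), (np.float64(38.3), 64.3), (np.float64(39.8), 64.3)]
```

The step of the ridge is at x ≈ 9.2 mm, so the slide is ≈ 13 mm and the free edge is already about 3 mm under the lip. So far the flap was carried by fingertip friction; the fingers are still about 8 mm short of the ridge. I'll ease off the pressure, close that gap, and push the rest by the ridge.

jog_arm(
  series=[
    [-1, [0, 0, -0.002], [0, 0, 0]],
    [-1, [0, 0, -0.004], [0, 0, 0]],
    [-1, [0, 0, -0.004], [0, 0, 0]],
    [-1, [0.002, 0, -0.004], [0, 0, 0]],
    [-1, [0.004, 0, -0.004], [0, 0, 0]],
    [-1, [0.005, 0, -0.004], [0, 0, 0]],
    [-1, [0.006, 0, -0.004], [0, 0, 0]],
    [-1, [0.006, 0, -0.004], [0, 0, 0]],
  ],
)

```text
time: 8.0
tool_pos: [0.6247, 0.1524, 0.0668]
tool_rot: [-3.14, -0.001, -0.41]
contact_force: [-1.6, 0.7, -0.0]
opening: 0.0007
```

```bash
python3 look.py f; python3 flap.py | sed -n '/fine/,$p'
```

```text
box xyz [-0.0016 -0.0029  0.0668] rot [-3.14e+00 -1.00e-03 -4.10e-01] F [-1.6  0.7 -0. ] t 8.0
fine
[(np.float64(12.8), 73.0), (np.float64(14.3), 72.9), (np.float64(15.8), 72.5), (np.float64(17.3), 72.1), (np.float64(18.8), 71.5), (np.float64(20.3), 71.0), (np.float64(21.8), 70.6), (np.float64(23.3), 70.1), (np.float64(24.8), 69.5), (np.float64(26.3), 69.2), (np.float64(27.8), 68.7), (np.float64(29.3), 68.1), (np.float64(30.8), 67.6), (np.float64(32.3), 67.6), (np.float64(33.8), 67.6), (np.float64(35.3), 67.8), (np.float64(36.8), 67.8), (np.float64(38.3), 67.9), (np.float64(39.8), 67.9)]
```

The lip holds the edge (68 mm) and the finger front is about 1 mm from the step. Next: press lightly, then push by the ridge to the stop.

jog_arm(
  series=[
    [-1, [0.001, 0, 0.0015], [0, 0, 0]],
    [-1, [0.002, 0, 0.0024], [0, 0, 0]],
    [-1, [0.003, 0, 0.0028], [0, 0, 0]],
    [-1, [0.004, 0, 0.0028], [0, 0, 0]],
    [-1, [0.005, 0, 0.0028], [0, 0, 0]],
    [-1, [0.006, 0, 0.0028], [0, 0, 0]],
    [-1, [0.007, 0, 0.0028], [0, 0, 0]],
    [-1, [0.008, 0, 0.0028], [0, 0, 0]],
  ],
)

```text
time: 8.77
tool_pos: [0.6309, 0.1498, 0.0641]
tool_rot: [-3.14, 0.002, -0.41]
contact_force: [-11.9, 5.8, 4.1]
opening: 0.0002
```

```bash
python3 look.py g; python3 flap.py | sed -n '/fine/,$p'
```

```text
box xyz [ 0.0051 -0.0029  0.0641] rot [-3.14e+00  2.00e-03 -4.10e-01] F [-11.9   5.8   4.1] t 8.7667
fine
[(np.float64(20.3), 70.5), (np.float64(21.8), 70.1), (np.float64(23.3), 69.4), (np.float64(24.8), 69.1), (np.float64(26.3), 68.6), (np.float64(27.8), 68.0), (np.float64(29.3), 67.2), (np.float64(30.8), 66.8), (np.float64(32.3), 66.3), (np.float64(33.8), 65.7), (np.float64(35.3), 64.9), (np.float64(36.8), 64.5), (np.float64(38.3), 64.4)]
```

The slide is about 19.5 mm. I push a little more to be sure it's on the stop.

jog_arm(
  series=[
    [-1, [0.001, 0, 0], [0, 0, 0]],
    [-1, [0.002, 0, 0], [0, 0, 0]],
    [-1, [0.002, 0, 0], [0, 0, 0]],
    [-1, [0.002, 0, 0], [0, 0, 0]],
  ],
)

```text
time: 9.2
tool_pos: [0.631, 0.1497, 0.0639]
tool_rot: [-3.141, 0.005, -0.41]
contact_force: [-14.6, 6.2, 6.0]
opening: 0.0006
```

```bash
python3 look.py h; python3 flap.py | sed -n '/fine/,$p'
```

```text
box xyz [ 0.0052 -0.0029  0.0639] rot [-3.141  0.005 -0.41 ] F [-14.6   6.2   6. ] t 9.2
fine
[(np.float64(20.3), 70.3), (np.float64(21.8), 70.0), (np.float64(23.3), 69.6), (np.float64(24.8), 69.0), (np.float64(26.3), 68.4), (np.float64(27.8), 67.7), (np.float64(29.3), 67.2), (np.float64(30.8), 66.7), (np.float64(32.3), 66.2), (np.float64(33.8), 65.4), (np.float64(35.3), 65.0), (np.float64(36.8), 64.5), (np.float64(38.3), 64.2)]
```

The force rose to 16 N with no movement, so it's at the stop. To let go without dragging the flap back, I unload upward first, then move back off the step, then lift clear.

jog_arm(
  series=[
    [-1, [-0.001, 0, -0.003], [0, 0, 0]],
    [-1, [-0.001, 0, -0.005], [0, 0, 0]],
    [-1, [-0.001, 0, -0.005], [0, 0, 0]],
    [-1, [-0.003, 0, -0.006], [0, 0, 0]],
    [-1, [-0.005, 0, -0.006], [0, 0, 0]],
    [-1, [-0.007, 0, -0.008], [0, 0, 0]],
    [-1, [-0.007, 0, -0.02], [0, 0, 0]],
    [-1, [-0.007, 0, -0.05], [0, 0, 0]],
    [-1, [-0.007, 0, -0.09], [0, 0, 0]],
    [-1, [-0.007, 0, -0.12], [0, 0, 0]],
    [-1, [-0.03, 0, -0.14], [0, 0, 0]],
    [-1, [-0.05, 0, -0.14], [0, 0, 0]],
  ],
)

```text
time: 10.3
tool_pos: [0.5911, 0.1681, 0.2114]
tool_rot: [-3.133, -0.013, -0.412]
contact_force: [-0.0, -0.1, -0.3]
opening: 0.0007
```

```bash
python3 look.py i w; python3 flap.py
```

```text
box xyz [-0.0386 -0.002   0.2114] rot [-3.133 -0.013 -0.412] F [-0.  -0.1 -0.3] t 10.3
lip top z 0.07235825057054629 1561
lip x range [0.02086211 0.07162771]
0.025 [(-70, np.float64(60.3)), (-64, np.float64(60.2)), (-57, np.float64(58.0)), (-45, np.float64(65.0)), (-39, np.float64(64.9)), (-33, np.float64(64.8)), (-27, np.float64(64.9)), (-21, np.float64(65.1)), (-15, np.float64(65.4)), (-9, np.float64(65.7)), (-3, np.float64(65.9)), (2, np.float64(66.3)), (8, np.float64(66.6)), (14, np.float64(73.1)), (20, np.float64(71.8)), (26, np.float64(69.8)), (32, np.float64(68.1)), (38, np.float64(71.6)), (44, np.float64(73.1)), (50, np.float64(72.3)), (56, np.float64(72.4)), (62, np.float64(72.4)), (68, np.float64(72.2))]
-0.02 [(-70, np.float64(60.3)), (-64, np.float64(60.5)), (-57, np.float64(57.5)), (-45, np.float64(64.3)), (-39, np.float64(64.8)), (-33, np.float64(64.6)), (-27, np.float64(64.9)), (-21, np.float64(65.2)), (-15, np.float64(65.4)), (-9, np.float64(65.7)), (-3, np.float64(66.2)), (2, np.float64(66.4)), (8, np.float64(66.6)), (14, np.float64(72.9)), (20, np.float64(72.2)), (2
[... 1907 characters left out ...]
.2), (np.float64(2.3), 66.1), (np.float64(3.8), 66.2), (np.float64(5.3), 66.5), (np.float64(6.8), 66.4), (np.float64(8.3), 66.6), (np.float64(9.8), 66.4), (np.float64(11.3), 66.6), (np.float64(12.8), 66.6), (np.float64(14.3), 66.7), (np.float64(15.8), 67.0), (np.float64(17.3), 73.5), (np.float64(18.8), 73.3), (np.float64(20.3), 73.1), (np.float64(21.8), 72.4), (np.float64(23.3), 72.1), (np.float64(24.8), 71.5), (np.float64(26.3), 71.1), (np.float64(27.8), 70.8), (np.float64(29.3), 70.2), (np.float64(30.8), 69.8), (np.float64(32.3), 69.1), (np.float64(33.8), 68.8), (np.float64(35.3), 68.0), (np.float64(36.8), 67.9), (np.float64(38.3), 67.7), (np.float64(39.8), 67.9), (np.float64(41.3), 67.6)]
```

View pics/w_i.png

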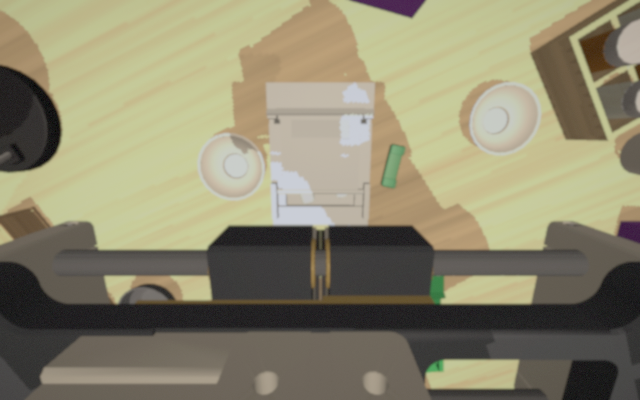

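View pics/s_i.png

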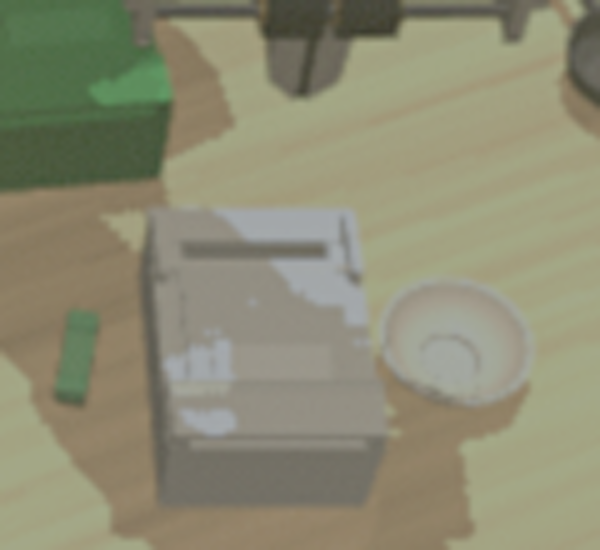

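The ridge step is now at x ≈ 16 mm, which is the full 20 mm of travel. The edge is held under the lip, the robot is clear with zero force, and the dish and glass rest are where they were. I'm handing in.

```bash
python3 -c "
from cell import job
print(job.hand_in())"
```

```text
the job is handed in; nothing more can be done
None
```

The white box is closed and I handed the job in at about 10.5 s. With the fingers shut, I pushed the flap over until it lay flat (top about 64.3 mm), slid it home under the lip, and lifted clear.

**Last checks, with the arm clear:**
- **Travel:** the ridge step sat about 16 mm along the box, which is the full 20 mm of slide. At the end, the push rose to about 16 N with no further movement.
- **Held shut:** the flap rose only until it touched the lip's underside, at about 68 mm. It slopes up about 1.5° there instead of lying exactly at 64 mm.
- **Surroundings:** in the scene camera's close view, the dish beside the box and the glass rest had not moved. The wrist force read about zero.

**Not quite as planned:**
- **Start of the slide:** about the first 13 mm were carried by fingertip friction on the flap's face, before the fingers reached the ridge. When I noticed, I eased off, closed the gap, and pushed the remaining 7 mm or so by the ridge.
- **Camera disagreement:** the top camera placed the box 1–3 mm sideways from the scene camera's reading. This had no effect on the push.

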